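# Gauge the blind bore of an old clock foot and set the lathe's depth stop to it

## Robot

A 6-joint arm with a two-finger parallel gripper is mounted at the origin on the work surface. World frame = base frame: x ahead of the robot, y to its left, z up, the work surface at z = 0. Lengths are in m, angles in rad, forces in N, time in s.
With the tool pointing down it reaches from about 0.375 to 0.825 m from the base axis. Payload 5.5 kg.
Tool frame: the origin (TCP) lies midway between the tips of the shut fingers; the grasp point (between the pads) lies 19 mm behind it; z points along the fingers, y is the line along which they close (so a half turn about z gives the same grasp; the last joint's range is limited). The gripper opens to 85 mm and grips with 20 to 120 N. Pads are 22 mm wide; open, the fingers measure 114 mm over their backs; the gripper's body (76 mm by 85 mm) begins 54 mm behind the grasp point. The pads swing forward as they close: fully open they stand 13 mm farther back than shut.
Start: joints at [1.129, 0.314, -0.047, 1.21, 0, 1.571], TCP at [0.257, 0.542, 0.231] pointing down, gripper open.
Joint ranges: [-2.67, 2.67], [-0.69, 1.73], [-1.03, 1.25], [-2.08, 2.16], [-1.42, 1.45], [-3.14, 3.14]. Speed limits (rad/s): [2.39, 2.39, 3.01, 3.14, 3.14, 3.14].

## Interface

Orientations are given as a unit quaternion [x, y, z, w].
In Python, from workcell import manip, viewer gives the robot as it stands.
- The arm moves only by the tool move_arm, never from a script. Its argument "targets" is a list of rows, each a list of 3 entries, a list of its own where there are three numbers: the shift along the tool's x, y, z in m, then the turn, a rotation vector about the tool's x, y, z in rad, then the finger opening in m, from 0 to 0.0854. In form: [[[x, y, z], [rx, ry, rz], gripper], ...]. A call has 1 to 10 rows; each row is the pose to reach, as a shift and turn from the pose commanded when the call began, along the tool's axes at that moment; what a row does not reach only later rows make up. A row lasts 1/10 s, in which the tool goes at most 50 mm and 8.59 degrees, less where a joint would pass 70% of its speed; a pose out of reach is approached as far as the arm can. A call with a gripper value outside its range is refused whole. The fingers move at their own pace and stop on an object; "force" is the grip in N (left out, the last holds). Time passes only in rows, so rows that repeat a pose let the fingers close. It gives the time, the measured TCP pose, the force, the opening and the grip force at its end, in the units of the state.
- manip.get_state(): the state, without advancing time (a new reading comes with each control period).
- viewer.read_camera(name): name is "scene" or "top" or "wrist"; returns the picture (480x640x3 uint8, blue, green, red); there is no depth.
- viewer.calibration(name): a dict with "fx", "fy", "cx", "cy" (pixels), "k1" (the pictures are not rectified: a ray, as slopes to the right and down, at radius r is drawn at 1 + k1 r^2 times it, then the intrinsics apply), "R" (3x3) and "t" (3): a world point X has camera coordinates R X + t. Camera axes: x right, y down, z forward; pixel columns grow to the right and rows downward; lengths in m; the calibration is good to about 2 mm. A picture is of the moment at which its call begins: read the wrist's pose just before it. calibration takes no time and is no camera call; for the wrist camera it gives the pose at the moment of the call.
- manip.sign_off(): hands the job in; it is judged then, once.
Trained networks look in the newest picture that a camera, given by its name, has taken for a name from the list of things; names that differ only in an ending like _2 or _b are one class to them, and where a whole thing is asked for, a point or a joint stands for the part that bears it (a point fixed in the world has none). Each returns a list of dicts, best first, with "score" (0 to 1); they miss things now and then, are a little off and sometimes report something else, mostly with a low value. They report only what shows in the picture. A call takes as long as a camera call. They do not tell look-alikes from the thing itself.
- viewer.spot_in(camera, thing): "rect" ([left, top, right, bottom] in pixels, round what is visible of it).
- viewer.silhouettes(camera, thing): "pixels" (480x640 bool, what is visible of it) and "rect" ([left, top, right, bottom] in pixels, round what is visible of it).
The state is a dict: "time_s": time; "q": joint angles; "dq": joint speeds; "joint_torque": joint torques, N m; "ee_pos": TCP position; "eef_rot": TCP orientation; "contact_force": force on the tool from outside, world axes, zero at the start; "ft_torque": the same for the moment, N m; "opening": opening from 0.0 (shut) to 1.0 (fully open); "grasp_force": force on a finger pad.
Only numpy, scipy, OpenCV 4.12 (cv2) and the standard library are available. Lean on these libraries where they do the work, as an engineer would, in place of code of your own. Each camera call takes 0.05 s, during which the arm holds its last target. There are 200 camera calls.

## Task

Take the depth gauge from its wooden rest, seat its head flat on the brass clock foot in the vice and slide its rod gently down the bore until it truly bottoms; leave the gauge standing there. Then read the bore's depth off the rod and slide the brass stop on the lathe's tailstock spindle until its gap from the tailstock equals that depth, ready to drill the new foot to match. Don't force the rod, and don't disturb the other things on the bench.

Things in the scene. Friction and masses are not known exactly. Their poses are not given: they have to be found in the camera images.
- gauge_knob (a point): centre of the dark knurled knob on top of the depth gauge's rod: a cylinder 15 mm in diameter and 24 mm tall. Below it runs the steel rod, 6 mm thick, ringed every 10 mm; the rod's tip lies 106 mm below this point (94 mm below the knob's underside). The whole gauge (about 0.17 kg) can be lifted by the knob: the rod grips in the head. z points up along the rod.
- gauge_head (a point): centre of the flat underside of the gauge's steel head, a bar 64 mm long (its y axis), 20 mm wide (x) and 14 mm thick with a 16 mm boss 6 mm high on top; the rod slides through its middle. It starts resting on the drilled wooden rest block (76 x 56 mm, 60 mm tall), the rod's tip in the block's hole. The point lies 20 mm below the top of the boss.
- gauge_rod (a joint): how far (m) the rod's tip sticks out below the head's underside, that is the depth the gauge shows; it equals 94 mm less the height of the knob's underside above the head's underside, so 74 mm less the bare rod seen between boss and knob. Friction of about 4 N holds it where it is put; range 0 to 62 mm, 8 to 16 mm at the start.
- bore_mouth (a point): centre of the bore's mouth on the flat top face of the brass clock foot (34 mm in diameter, face 100 mm above the bench) that is clamped upright in the fixed green vice (130 x 56 mm, jaw tops 26 mm below the face). The blind bore is 9 mm in diameter, straight down; its depth is not known, between 26 and 48 mm, its end is hard brass. More than 25 N on the foot counts as forcing it.
- vice: the fixed green bench vice with the brass foot in it; origin on the bench right below the bore.
- lathe: the fixed small grey lathe: the headstock with chuck and brass blank towards its +y, the tailstock's graduated rear spindle (9 mm thick, 118 mm long, 105 mm above the bench, ringed every 10 mm) towards its -y. Origin on the bench below the point where the spindle leaves the tailstock's flat rear end (34 mm wide, top 126 mm above the bench).
- depth_stop (a joint): gap (m) between the tailstock's rear end and the facing side of the brass stop block; it grows towards the lathe's -y, 0 to 100 mm, starts at 62 to 80 mm. The block slides along the spindle against about 3 N of friction and stays where it is left.
- stop_grip (a point): place to grip the brass stop block: 16 mm thick along the spindle (the lathe's y), 24 mm wide across it (x); this point is mid-thickness, 131 mm above the bench, 10 mm below the block's top, on which a screw 12 mm thick stands 10 mm higher. The block's underside is 89 mm above the bench. Axes as the lathe's.
- loupe: bystander: black eye loupe, 38 mm across, 34 mm tall, upright; origin under its middle.
- pot: bystander: white plastic pot, 42 mm across, 34 mm tall; origin under its middle.
- driver: bystander: screwdriver 140 mm long lying along its x axis.
- dish: bystander: glass dish 60 mm across, 20 mm tall; origin under its middle.
Mind the look-alikes: they are no part of the job. Of the things shaped like the part that bears gauge_knob, the bare steel one is meant. There is more than one size of the vice; the job needs the smaller.

How it is judged:
By the outcome, as a careful person would: the job done as asked, in the order asked, and still so for the second after the job is handed in, with the robot touching nothing.
It also fails if it takes over 51 s, if anything falls off the work surface, if the arm or the gripper's body presses on something with over 40 N, if the wrist force passes 120 N, or if a joint passes its speed limit or range.

## Working session

There is one attempt and no reset: what is moved stays moved. The work goes in short steps, Python scripts to look and compute and a tool call to move; the robot and the scene stay as the last step left them, time stands still between calls to the robot, and variables do not carry over. Pictures are saved under pics/ and viewed, at most 10 in all, crops included, and the job is handed in when it is done.

Besides the shell and the picture viewer there is one more tool, called after ">>>" as name(argument=value, ...), one argument or row to a line, values as JSON. move_arm: Moves the arm, as the interface text tells. Its arguments: {"type":"object","properties":{"targets":{"type":"array","items":{"type":"array"}},"force":{"type":"number"}},"required":["targets"]}

```bash
ls; mkdir -p pics; python3 - <<'E'
from workcell import manip, viewer
import cv2,numpy as np
s=manip.get_state();print(s)
a=viewer.read_camera("scene");b=viewer.read_camera("top")
cv2.imwrite("pics/scene0.png",a);cv2.imwrite("pics/top0.png",b)
for c in("scene","top"):
  k=viewer.calibration(c);print(c,{x:np.round(v,4).tolist() for x,v in k.items()})
  for t in["gauge_knob","gauge_head","vice","lathe","stop_grip","bore_mouth"]:
    try:print(t,[(round(d["score"],2),np.round(d["rect"]).tolist()) for d in viewer.spot_in(c,t)][:4])
    except Exception as e:print(t,e)
E
```

```text
pics
{'time_s': 0.0, 'q': array([ 1.12903015e+00,  3.14259201e-01, -4.80711648e-02,  1.21018157e+00,
       -1.42668278e-05,  1.57079629e+00]), 'dq': array([ 0.00139008, -0.00065605,  0.00104688,  0.0012004 ,  0.00199452,
       -0.00075668]), 'joint_torque': array([ 3.27925416e-03, -5.39590323e+01,  3.39748657e+01,  1.94157287e-02,
        4.27413652e-04, -2.11637104e-05]), 'ee_pos': array([0.2562833 , 0.54188291, 0.23041813]), 'eef_rot': array([ 2.19091235e-01,  9.75704000e-01, -8.38525581e-04, -1.80977257e-04]), 'contact_force': array([-0.29317255, -0.7402439 , -0.19241626]), 'ft_torque': array([-0.00944596, -0.00887057,  0.03519323]), 'grasp_force': 0.0, 'opening': 0.999382341959229}
scene {'fx': 471.4264, 'fy': 471.4264, 'cx': 324.0837, 'cy': 239.2919, 'k1': -0.0067, 'R': [[0.2784, 0.9605, -0.0029], [0.6355, -0.1865, -0.7492], [-0.7201, 0.2067, -0.6623]], 't': [-0.1538, -0.2499, 1.4909]}
gauge_knob [(0.6, [394.0, 186.0, 404.0, 218.0])]
gauge_head [(0.56, [385.0, 185.0, 410.0, 224.0]), (0.52, [313.0, 233.0, 536.0, 331.0])]
vice [(0.81, [234.0, 247.0, 272.0, 305.0]), (0.62, [131.0
[... 221 characters left out ...]
 226.0, 186.0, 306.0])]
top {'fx': 618.2138, 'fy': 618.2138, 'cx': 322.7478, 'cy': 235.251, 'k1': 0.0555, 'R': [[0.0227, -0.9997, 0.0019], [-0.9942, -0.0228, -0.1055], [0.1056, 0.0005, -0.9944]], 't': [0.0126, 0.5331, 1.2641]}
gauge_knob [(0.44, [217.0, 320.0, 230.0, 328.0])]
gauge_head [(0.8, [214.0, 263.0, 248.0, 274.0]), (0.71, [214.0, 311.0, 246.0, 335.0]), (0.29, [303.0, 277.0, 366.0, 294.0])]
vice [(0.81, [395.0, 215.0, 436.0, 286.0]), (0.7, [482.0, 238.0, 546.0, 336.0])]
lathe [(0.8, [120.0, 135.0, 360.0, 200.0])]
stop_grip [(0.57, [334.0, 229.0, 349.0, 254.0]), (0.48, [326.0, 160.0, 332.0, 176.0])]
bore_mouth [(0.9, [394.0, 217.0, 437.0, 290.0]), (0.78, [477.0, 235.0, 544.0, 340.0])]
```

View pics/scene0.png

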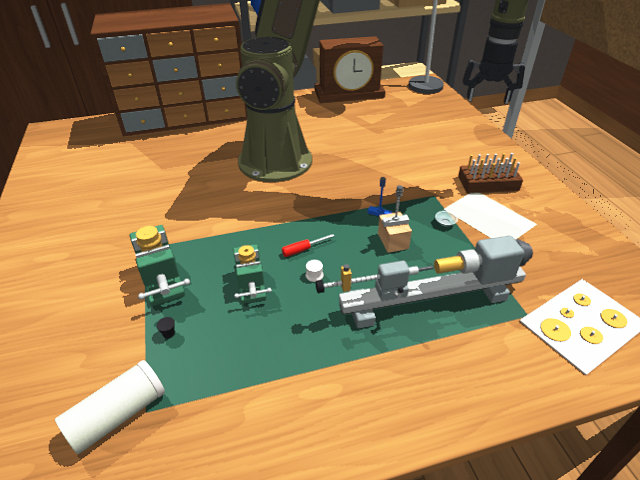

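View pics/top0.png

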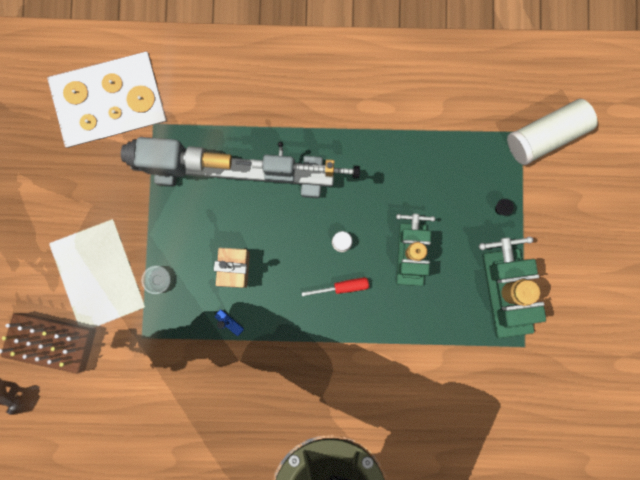

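The steel gauge stands on its rest at top (231,267) and scene (398,205), with the blue look-alike beside it. The small vice has its foot at top (417,251), and the stop is at top (330,168), scene (346,278).

```bash
cat > h.py <<'E'
from workcell import manip, viewer
import cv2,numpy as np
from scipy.spatial.transform import Rotation as Ro
from scipy.optimize import least_squares
def proj(k,X):
    c=np.atleast_2d(X)@np.array(k["R"]).T+k["t"]; s=c[:,:2]/c[:,2:]
    s=s*(1+k["k1"]*(s**2).sum(1,keepdims=True))
    return s*[k["fx"],k["fy"]]+[k["cx"],k["cy"]]
def onz(k,uv,z):
    R=np.array(k["R"]);d=(np.array(uv,float)-[k["cx"],k["cy"]])/[k["fx"],k["fy"]];s=d.copy()
    for _ in range(10): s=d/(1+k["k1"]*(s@s))
    r=R.T@[*s,1];o=-R.T@np.array(k["t"]);return o+r*(z-o[2])/r[2]
def tri(ks,uvs):
    f=lambda X:np.concatenate([(proj(k,X)[0]-u) for k,u in zip(ks,uvs)])
    r=least_squares(f,[.55,0,.1]);return r.x,np.round(r.fun,1)
E
python3 - <<'E'
from h import *
a=cv2.imread("pics/scene0.png");b=cv2.imread("pics/top0.png");ka=viewer.calibration("scene");kb=viewer.calibration("top")
def blob(im,box,lo,hi):
    x0,y0,x1,y1=box;m=cv2.inRange(cv2.cvtColor(im[y0:y1,x0:x1],cv2.COLOR_BGR2HSV),lo,hi)
    n,l,st,c=cv2.connectedComponentsWithStats(m);return [(int(st[i][4]),(c[i]+[x0,y0]).round(1),(st[i][:4]+[x0,y0,0,0]).tolist()) for i in np.argsort(-st[1:,4])[:2]+1]
br=((12,110,90),(32,255,255))
print(blob(b,(400,235,435,268),*br),blob(a,(228,240,275,265),*br))
print(blob(b,(320,155,340,178),*br),blob(a,(335,262,356,294),*br))
print("foot",onz(kb,(416.5,251),.1),onz(ka,(247,253),.1))
print("gauge",onz(kb,(231,267),.075))
print("blue",onz(kb,(229,322),.01),onz(ka,(379,212),.01), tri([ka,kb],[(381,182),(223,324)]))
print("stop",onz(kb,(330,168),.141))
# enlarged crops
A=cv2.resize(a[175:255,360:430],None,fx=5.5,fy=5.5,interpolation=2);B=cv2.resize(b[230:340,200:260],None,fx=4,fy=4)
C=cv2.resize(b[140:200,290:350],None,fx=5,fy=5)
v=np.zeros((440,800,3),np.uint8);v[:440,:385]=A[:440];v[:440,385:625]=B;v[:300,625:]=C[:300,100:275]
cv2.imwrite("pics/z1.png",v)
E
```

```text
[(297, array([416.3, 251.1]), [406, 242, 21, 18])] [(254, array([246.4, 254. ]), [238, 245, 18, 19])]
[(58, array([329.2, 170.8]), [326, 167, 8, 9]), (23, array([328.6, 161.1]), [325, 160, 9, 4])] [(193, array([345.5, 278.8]), [341, 266, 11, 26])]
foot [ 0.49814113 -0.16027693  0.1       ] [ 0.51047942 -0.16185603  0.1       ]
gauge [0.45966903 0.20673912 0.075     ]
blue [0.34843448 0.21591149 0.01      ] [0.35135398 0.21297508 0.01      ] (array([0.34778136, 0.21292562, 0.10553437]), array([ 0.2, -0. ,  0.2,  0.1]))
stop [0.65137104 0.01368217 0.141     ]
```

View pics/z1.png

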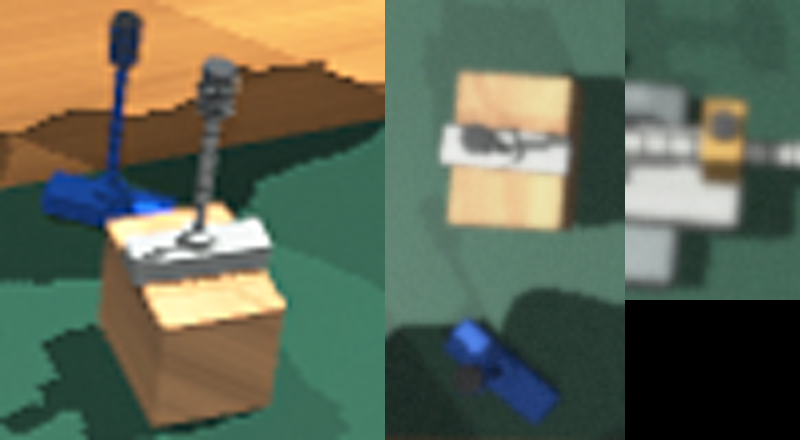

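>>> move_arm(
  targets=[
    [[-0.324, -0.217, -0.08], [0, 0, 1.129], 0.06],
    [[-0.324, -0.217, -0.08], [0, 0, 1.129], 0.06],
    [[-0.324, -0.217, -0.08], [0, 0, 1.129], 0.06],
    [[-0.324, -0.217, -0.08], [0, 0, 1.129], 0.06],
    [[-0.324, -0.217, -0.08], [0, 0, 1.129], 0.06],
    [[-0.324, -0.217, -0.08], [0, 0, 1.129], 0.06],
    [[-0.324, -0.217, -0.08], [0, 0, 1.129], 0.06],
    [[-0.324, -0.217, -0.08], [0, 0, 1.129], 0.06],
    [[-0.324, -0.217, -0.08], [0, 0, 1.129], 0.06],
    [[-0.324, -0.217, -0.08], [0, 0, 1.129], 0.06],
  ],
)

```text
time_s: 1.7
ee_pos: [0.4572, 0.2069, 0.3115]
eef_rot: [0.708, 0.706, 0.0, -0.0]
contact_force: [-0.6, -0.2, -0.1]
opening: 0.699
grasp_force: 0.0
```

```bash
python3 - <<'E'
from h import *
s=manip.get_state();k=viewer.calibration("wrist");w=viewer.read_camera("wrist");cv2.imwrite("pics/w1.png",w)
print(s["time_s"],s["ee_pos"],s["eef_rot"],s["q"],s["contact_force"])
print(Ro.from_quat(s["eef_rot"]).as_matrix().round(3).tolist())
R=np.array(k["R"]);o=-R.T@k["t"];print(o,R.round(3).tolist(),k["fx"],k["cx"],k["cy"],k["k1"])
np.savez("w1.npz",**k)
for t in["gauge_knob","gauge_head"]:print(t,[(round(d["score"],2),np.round(d["rect"],1).tolist()) for d in viewer.spot_in("wrist",t)])
print(proj(k,[[.46,.207,.06],[.46,.207,.16]]))
E
```

```text
1.7 [0.45715713 0.20694547 0.31152352] [ 7.07873454e-01  7.06339169e-01  3.65680313e-04 -1.31359831e-04] [ 4.24747771e-01  1.05913994e-01 -1.24496514e-01  1.33979367e+00
  5.03260736e-04  1.99771405e+00] [-0.56768585 -0.24250886 -0.12253109]
[[0.002, 1.0, 0.0], [1.0, -0.002, 0.001], [0.001, 0.0, -1.0]]
[0.45810056 0.27308914 0.45375909] [[1.0, -0.001, -0.0], [-0.001, -0.966, 0.259], [-0.0, -0.259, -0.966]] 382.7528622833529 319.70031939868966 233.56686005984756 -0.031241729033435466
gauge_knob [(0.8, [310.5, 196.4, 337.0, 224.9]), (0.62, [187.5, 178.6, 227.0, 202.7])]
gauge_head [(0.71, [309.8, 160.6, 334.7, 223.6]), (0.65, [184.2, 153.8, 248.6, 206.8])]
[[321.64138856 196.73196666]
 [322.25399982 217.87772893]]
```

View pics/w1.png

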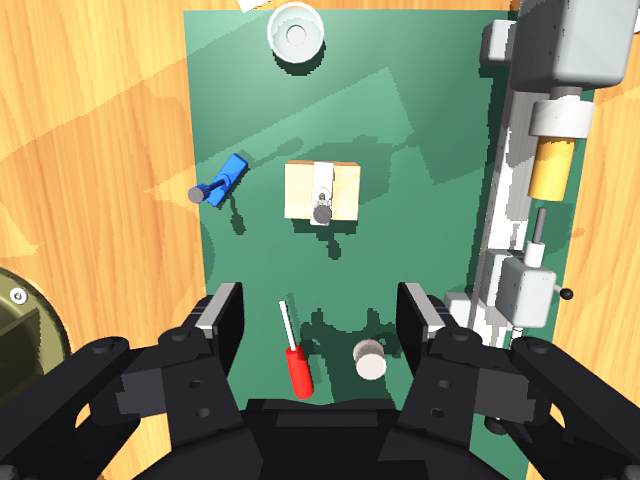

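>>> move_arm(
  targets=[
    [[0, 0, 0.04], [0, 0, 0], 0.06],
    [[0.0, 0.003, 0.075], [0, 0, 0], 0.06],
    [[0, 0.003, 0.08], [0, 0, 0], 0.06],
    [[0, 0.003, 0.08], [0, 0, 0], 0.06],
    [[0, 0.003, 0.08], [0, 0, 0], 0.06],
  ],
)

```text
time_s: 2.35
ee_pos: [0.46, 0.2087, 0.2328]
eef_rot: [0.707, 0.708, 0.001, 0.0]
contact_force: [0.3, 0.7, 0.7]
opening: 0.699
grasp_force: 0.0
```

```bash
cat > look.py <<'E'
from h import *
import sys
def look(n,things):
    s=manip.get_state();k=viewer.calibration("wrist");w=viewer.read_camera("wrist");cv2.imwrite(f"pics/{n}.png",w)
    np.savez(n+".npz",ee=s["ee_pos"],rot=s["eef_rot"],**k)
    print(s["time_s"],s["ee_pos"],s["eef_rot"].round(4),s["contact_force"].round(2),np.rad2deg(s["q"]).round(1))
    for t in things:
        for d in viewer.silhouettes("wrist",t)[:3]:
            m=d["pixels"];v,u=np.nonzero(m);print(t,round(d["score"],2),np.round(d["rect"],1).tolist(),m.sum(),u.mean().round(1),v.mean().round(1))
    return s,k,w
E
python3 - <<'E'
from look import *
s,k,w=look("w2",["gauge_knob","gauge_head"])
c=cv2.resize(w[100:300,220:420],None,fx=3,fy=3,interpolation=2);cv2.imwrite("pics/w2c.png",c)
E
```

```text
2.35 [0.45998233 0.20865021 0.2328154 ] [7.066e-01 7.076e-01 8.000e-04 2.000e-04] [0.29 0.69 0.74] [ 24.4   7.6 -15.5  66.7   0.  114.3]
gauge_knob 0.94 [146.4, 189.0, 198.8, 225.1] 803 167.5 208.6
gauge_knob 0.6 [300.5, 212.6, 333.9, 260.2] 863 317.9 237.7
gauge_head 0.82 [143.4, 162.6, 228.1, 225.8] 2171 189.9 197.2
gauge_head 0.78 [304.3, 170.6, 333.0, 256.5] 2157 318.2 214.0
```

View pics/w2c.png

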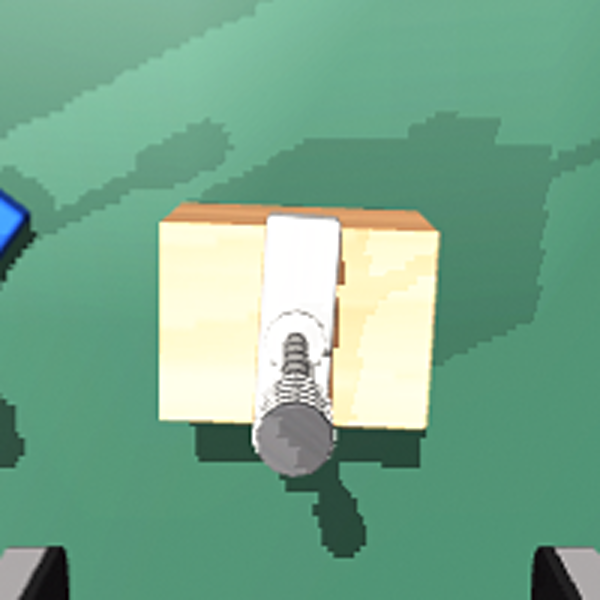

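```bash
python3 - <<'E'
from h import *
k=dict(np.load("w2.npz"))
p=lambda u,v,z:onz(k,(220+u/3,100+v/3),z).round(4)
print("block",[p(u,v,.06) for u,v in((160,222),(440,231),(428,428),(160,420))])
print("boss",p(295.5,338,.08)); print("headend",p(267,215,.074),p(341,219,.074))
for z in(.160,.166,.17):print("knob",z,p(294,439,z),"r",(p(330,439,z)-p(258,439,z))[0])
E
```

```text
block [array([0.423 , 0.2407, 0.06  ]), array([0.4995, 0.2384, 0.06  ]), array([0.498 , 0.1822, 0.06  ]), array([0.4214, 0.1845, 0.06  ])]
boss [0.4601 0.2126 0.08  ]
headend [0.4526 0.2441 0.074 ] [0.4719 0.2431 0.074 ]
knob 0.16 [0.4599 0.2093 0.16  ] r 0.014100000000000001
knob 0.166 [0.46   0.2112 0.166 ] r 0.01369999999999999
knob 0.17 [0.46   0.2124 0.17  ] r 0.013400000000000023
```

>>> move_arm(
  targets=[
    [[-0.04, 0.0, 0], [0, 0, 0], 0.06],
    [[-0.08, 0.01, 0], [0, 0, 0], 0.06],
    [[-0.12, 0.02, 0], [0, 0, 0], 0.06],
    [[-0.17, 0.03, 0], [0, 0, 0], 0.06],
    [[-0.22, 0.04, 0.0], [0, 0, 0], 0.06],
    [[-0.27, 0.04, 0.01], [0, 0, 0], 0.06],
    [[-0.32, 0.041, 0.03], [0, 0, 0], 0.06],
    [[-0.36, 0.041, 0.05], [0, 0, 0], 0.06],
    [[-0.37, 0.041, 0.055], [0, 0, 0], 0.06],
    [[-0.37, 0.041, 0.055], [0, 0, 0], 0.06],
  ],
)

```text
time_s: 3.5
ee_pos: [0.5002, -0.1638, 0.176]
eef_rot: [0.708, 0.706, -0.0, -0.0]
contact_force: [-0.3, -0.3, 0.5]
opening: 0.703
grasp_force: 0.0
```

```bash
python3 - <<'E'
from look import *
s,k,w=look("w3",[])
for z in(.1,):
    print(proj(k,[.5,-.16,.1]))
c=cv2.resize(w[130:330,220:420],None,fx=3,fy=3,interpolation=2);cv2.imwrite("pics/w3c.png",c)
E
```

```text
3.5 [ 0.50024712 -0.16376875  0.17603984] [ 7.083e-01  7.059e-01 -1.000e-04 -4.000e-04] [-0.27 -0.28  0.52] [-18.1  11.8 -18.1  60.1   0.   72.1]
[[317.99950846 239.71637266]]
```

View pics/w3c.png

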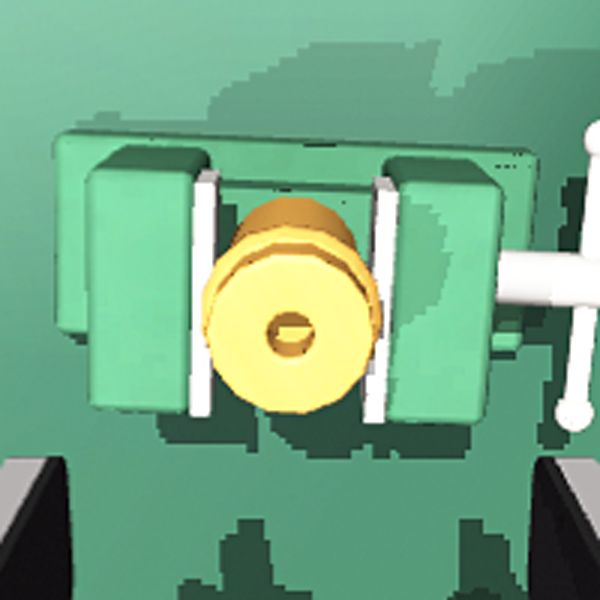

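```bash
python3 - <<'E'
from h import *
k=dict(np.load("w3.npz"));w=cv2.imread("pics/w3.png")
h=cv2.cvtColor(w,cv2.COLOR_BGR2HSV)
m=((abs(h[...,0].astype(int)-24)<8)&(h[...,1]>90)&(h[...,2]>225)).astype(np.uint8)
m[:210]=0
n,l,st,c=cv2.connectedComponentsWithStats(m)
i=1+np.argmax(st[1:,4]);print(st[i],c[i])
cs,hh=cv2.findContours((l==i).astype(np.uint8),cv2.RETR_CCOMP,cv2.CHAIN_APPROX_NONE)
for q,a in zip(cs,hh[0]):
    if len(q)>20:
        P=np.array([onz(k,p,.1)[:2] for p in q[:,0]])
        f=least_squares(lambda x:np.hypot(*(P-x[:2]).T)-x[2],[.5,-.16,.01],loss="soft_l1",f_scale=.0005)
        print(len(q),f.x.round(4),np.std(f.fun).round(4),cv2.fitEllipse(q),a[3])
print("eye bore",onz(k,(220+290.5/3,130+334.5/3),.1),"face",onz(k,(220+289.5/3,130+330/3),.1))
for u in((206,330),(373,330),(289.5,247),(289.5,413)):print(onz(k,(220+u[0]/3,130+u[1]/3),.1).round(4))
E
```

```text
[   4  210  114  130 7607] [ 72.79886946 261.24385434]
402 [ 0.3485 -0.1734  0.033 ] 0.01 ((70.18470764160156, 255.05746459960938), (72.75165557861328, 165.43865966796875), 150.14212036132812) -1
eye bore [ 0.49930359 -0.16109996  0.1       ] face [ 0.49910995 -0.16017308  0.1       ]
[ 0.4826 -0.1601  0.1   ]
[ 0.5156 -0.1602  0.1   ]
[ 0.4992 -0.1434  0.1   ]
[ 0.499  -0.1776  0.1   ]
```

```bash
python3 - <<'E'
from h import *
k=dict(np.load("w3.npz"));w=cv2.imread("pics/w3.png")
x0,y0,x1,y1=284,208,348,272
g=w[y0:y1,x0:x1];h=cv2.cvtColor(g,cv2.COLOR_BGR2HSV)
print(h[50,32],h[32,15],h[36,32],h[36,25],h[8,32])
for vt in(200,225,240):
  m=((h[...,0]<34)&(h[...,2]>vt)&(h[...,1]>70)).astype(np.uint8)
  n,l,st,c=cv2.connectedComponentsWithStats(m);i=1+np.argmax(st[1:,4])
  cs,hh=cv2.findContours((l==i).astype(np.uint8),cv2.RETR_CCOMP,cv2.CHAIN_APPROX_NONE)
  for q in cs:
    if len(q)>20:
        P=np.array([onz(k,p+[x0,y0],.1)[:2] for p in q[:,0]])
        f=least_squares(lambda x:np.hypot(*(P-x[:2]).T)-x[2],[.5,-.16,.01],loss="soft_l1",f_scale=.0005)
        print(vt,len(q),f.x.round(4),np.std(f.fun).round(4))
E
```

```text
[ 29 103 255] [ 29 106 255] [ 18 173 219] [ 17 178 219] [ 30  65 255]
200 172 [ 0.499  -0.1583  0.018 ] 0.0006
200 48 [ 0.4986 -0.1604  0.0042] 0.0013
200 38 [ 0.4996 -0.1686  0.0232] 0.0007
200 44 [ 0.4987 -0.1593  0.0163] 0.0009
225 175 [ 0.499  -0.1582  0.0179] 0.0007
225 71 [ 0.4988 -0.1608  0.0046] 0.0014
225 38 [ 0.4996 -0.1686  0.0232] 0.0007
225 99 [ 0.4993 -0.1587  0.0156] 0.001
240 175 [ 0.4988 -0.1582  0.0178] 0.0008
240 71 [ 0.4989 -0.1609  0.0047] 0.0014
240 140 [ 0.499  -0.1623  0.0179] 0.0014
```

>>> move_arm(
  targets=[
    [[0.02, 0, -0.04], [0, 0, 0], 0.06],
    [[0.06, -0.01, -0.05], [0, 0, 0], 0.06],
    [[0.11, -0.02, -0.05], [0, 0, 0], 0.06],
    [[0.16, -0.02, -0.05], [0, 0, 0], 0.06],
    [[0.21, -0.03, -0.05], [0, 0, 0], 0.06],
    [[0.26, -0.03, -0.05], [0, 0, 0], 0.05],
    [[0.31, -0.04, -0.05], [0, 0, 0], 0.05],
    [[0.355, -0.04, -0.045], [0, 0, 0], 0.05],
    [[0.3755, -0.04, -0.03], [0, 0, 0], 0.05],
    [[0.3755, -0.04, -0.03], [0, 0, 0], 0.05],
  ],
)

```text
time_s: 4.55
ee_pos: [0.4589, 0.2174, 0.2062]
eef_rot: [0.705, 0.71, 0.0, -0.001]
contact_force: [-0.1, -0.1, -0.5]
opening: 0.579
grasp_force: 0.0
```

>>> move_arm(
  targets=[
    [[0, 0, 0], [0, 0, 0], 0.05],
    [[0, 0, 0], [0, 0, 0], 0.05],
  ],
)

```text
time_s: 4.75
ee_pos: [0.4606, 0.2132, 0.2074]
eef_rot: [0.707, 0.707, 0.001, 0.0]
contact_force: [-0.4, -0.3, -1.1]
opening: 0.583
grasp_force: 0.0
```

>>> move_arm(
  targets=[
    [[-0.001, 0, 0.025], [0, 0, 0], 0.05],
    [[-0.001, 0, 0.05], [0, 0, 0], 0.05],
    [[-0.001, 0, 0.069], [0, 0, 0], 0.05],
    [[-0.001, 0, 0.069], [0, 0, 0], 0.05],
    [[-0.001, 0, 0.069], [0, 0, 0], 0.05],
  ],
)

```text
time_s: 5.25
ee_pos: [0.461, 0.2115, 0.1382]
eef_rot: [0.708, 0.707, 0.0, 0.0]
contact_force: [0.1, 0.5, 0.5]
opening: 0.585
grasp_force: 0.0
```

>>> move_arm(
  force=40,
  targets=[
    [[0, 0, 0], [0, 0, 0], 0.03],
    [[0, 0, 0], [0, 0, 0], 0.02],
    [[0, 0, 0], [0, 0, 0], 0.01],
    [[0, 0, 0], [0, 0, 0], 0.008],
    [[0, 0, 0], [0, 0, 0], 0.008],
    [[0, 0, 0], [0, 0, 0], 0.008],
    [[0, 0, 0], [0, 0, 0], 0.008],
  ],
)

```text
time_s: 5.95
ee_pos: [0.4608, 0.2124, 0.1375]
eef_rot: [0.707, 0.707, 0.0, 0.0]
contact_force: [-0.2, 0.6, 3.6]
opening: 0.165
grasp_force: 38.9
```

```bash
python3 - <<'E'
from look import *
s,k,w=look("w4",[]);print(s["opening"],s["grasp_force"])
a=viewer.read_camera("scene");cv2.imwrite("pics/s4.png",a)
ka=viewer.calibration("scene")
c=cv2.resize(w[120:330,230:410],None,fx=2.8,fy=2.8,interpolation=2)
d=cv2.resize(a[140:240,370:430],None,fx=4.8,fy=5.88,interpolation=2)
v=np.zeros((588,800,3),np.uint8);v[:588,:504]=c[:588];v[:588,508:796]=d[:588];cv2.imwrite("pics/w4c.png",v)
E
```

```text
5.95 [0.46079028 0.21238919 0.1374899 ] [7.071e-01 7.071e-01 2.000e-04 0.000e+00] [-0.19  0.65  3.63] [ 24.7  11.5 -23.9  54.6   0.  114.7]
0.16453512443520624 38.86649429798126
```

View pics/w4c.png

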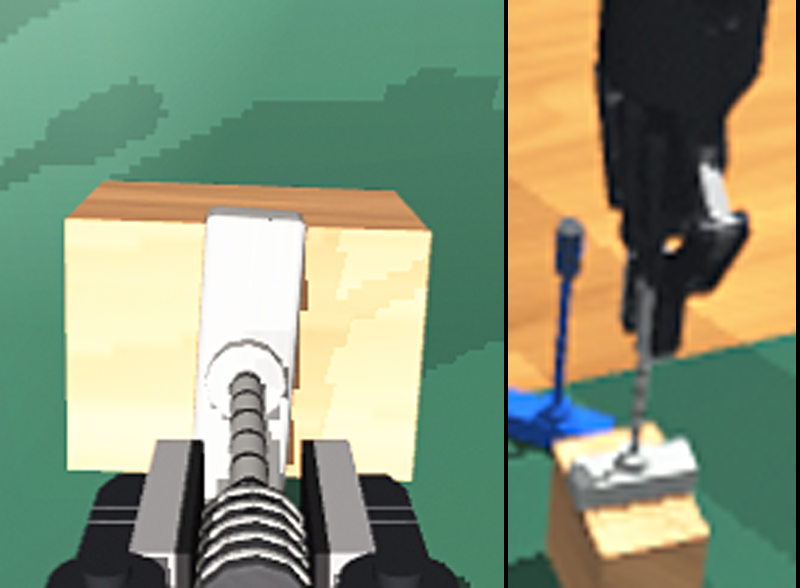

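```bash
python3 - <<'E'
from h import *
k=dict(np.load("w4.npz"));p=lambda u,v,z:onz(k,(230+u/2.8,120+v/2.8),z).round(4)
print("cam",-np.array(k["R"]).T@k["t"])
print("boss",p(246,378,.08),"knob ring",p(252,540,.165),p(252,540,.16),"rod",p(250,470,.13),"rodlow",p(245,385,.085))
print("padmid",p(252,480,.15))
E
```

```text
cam [0.4615789  0.27859128 0.2796812 ]
boss [0.4606 0.2127 0.08  ] knob ring [0.4617 0.2207 0.165 ] [0.4617 0.2182 0.16  ] rod [0.4615 0.2147 0.13  ] rodlow [0.4605 0.213  0.085 ]
padmid [0.4617 0.2218 0.15  ]
```

>>> move_arm(
  targets=[
    [[0, 0, -0.005], [0, 0, 0], 0.008],
    [[0, 0, -0.015], [0, 0, 0], 0.008],
    [[0, 0, -0.04], [0, 0, 0], 0.008],
    [[0, 0, -0.07], [0, 0, 0], 0.008],
    [[0, 0, -0.09], [0, 0, 0], 0.008],
    [[0, 0, -0.09], [0, 0, 0], 0.008],
    [[0, 0, -0.09], [0, 0, 0], 0.008],
  ],
)

```text
time_s: 6.75
ee_pos: [0.4607, 0.2121, 0.2272]
eef_rot: [0.707, 0.707, 0.0, 0.0]
contact_force: [0.4, -0.2, -2.9]
opening: 0.16
grasp_force: 39.3
```

```bash
python3 - <<'E'
from look import *
s,k,w=look("w5",[]);print(s["opening"],s["grasp_force"])
a=viewer.read_camera("scene");cv2.imwrite("pics/s5.png",a)
c=cv2.resize(w[120:330,230:410],None,fx=2.8,fy=2.8,interpolation=2)
X=proj(viewer.calibration("scene"),s["ee_pos"])[0].astype(int);print(X)
d=cv2.resize(a[X[1]-40:X[1]+60,X[0]-30:X[0]+30],None,fx=4.8,fy=5.88,interpolation=2)
v=np.zeros((588,800,3),np.uint8);v[:588,:504]=c[:588];v[:588,508:796]=d[:588];cv2.imwrite("pics/w5c.png",v)
E
```

```text
6.75 [0.4607226  0.21212965 0.22716381] [7.071e-01 7.071e-01 2.000e-04 1.000e-04] [ 0.38 -0.15 -2.93] [ 24.7   8.1 -15.8  66.1  -0.  114.7]
0.1601069016237195 39.338452219963074
[403 164]
```

View pics/w5c.png

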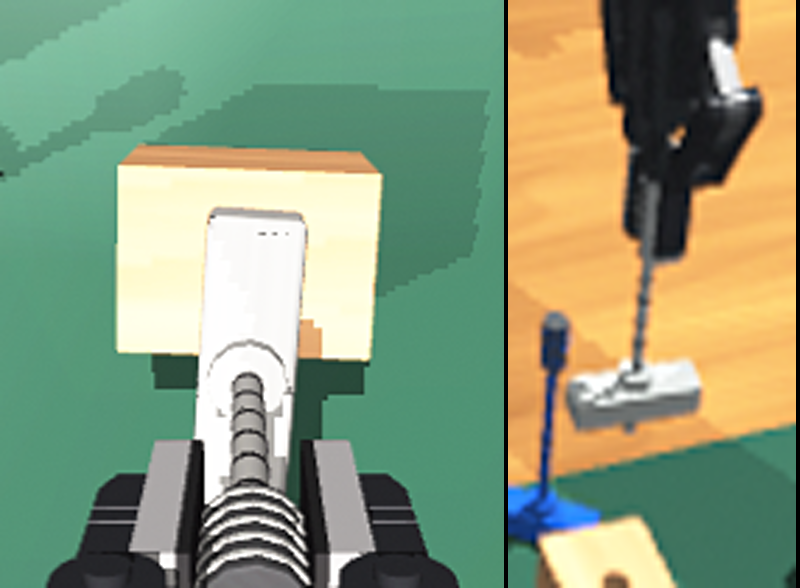

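>>> move_arm(
  targets=[
    [[-0.015, 0, -0.01], [0, 0, 0], 0.008],
    [[-0.05, 0.005, -0.015], [0, 0, 0], 0.008],
    [[-0.095, 0.01, -0.015], [0, 0, 0], 0.008],
    [[-0.14, 0.02, -0.015], [0, 0, 0], 0.008],
    [[-0.185, 0.025, -0.015], [0, 0, 0], 0.008],
    [[-0.23, 0.03, -0.015], [0, 0, 0], 0.008],
    [[-0.275, 0.035, -0.015], [0, 0, 0], 0.008],
    [[-0.32, 0.0387, -0.015], [0, 0, 0], 0.008],
    [[-0.355, 0.0387, -0.015], [0, 0, 0], 0.008],
    [[-0.3731, 0.0387, -0.01], [0, 0, 0], 0.008],
  ],
)

```text
time_s: 7.85
ee_pos: [0.4986, -0.1646, 0.2373]
eef_rot: [0.708, 0.706, -0.001, 0.0]
contact_force: [0.5, 1.1, -3.0]
opening: 0.157
grasp_force: 39.3
```

>>> move_arm(
  targets=[
    [[0, 0, 0], [0, 0, 0], 0.008],
    [[0, 0, 0.015], [0, 0, 0], 0.008],
    [[0, 0, 0.025], [0, 0, 0], 0.008],
    [[0, 0, 0.03], [0, 0, 0], 0.008],
    [[0, 0, 0.03], [0, 0, 0], 0.008],
    [[0, 0, 0.03], [0, 0, 0], 0.008],
  ],
)

```text
time_s: 8.45
ee_pos: [0.4994, -0.1605, 0.2075]
eef_rot: [0.707, 0.707, -0.0, -0.0]
contact_force: [-0.8, -0.7, -1.7]
opening: 0.158
grasp_force: 39.2
```

>>> move_arm(
  targets=[
    [[0, 0, 0.003], [0, 0, 0], 0.008],
    [[0, 0, 0.006], [0, 0, 0], 0.008],
    [[0, 0, 0.009], [0, 0, 0], 0.008],
    [[0, 0, 0.011], [0, 0, 0], 0.008],
    [[0, 0, 0.013], [0, 0, 0], 0.008],
    [[0, 0, 0.015], [0, 0, 0], 0.008],
    [[0, 0, 0.017], [0, 0, 0], 0.008],
    [[0, 0, 0.019], [0, 0, 0], 0.008],
    [[0, 0, 0.02], [0, 0, 0], 0.008],
  ],
)

```text
time_s: 9.35
ee_pos: [0.4992, -0.1609, 0.1871]
eef_rot: [0.707, 0.707, -0.0, -0.0]
contact_force: [-0.5, 0.0, -2.0]
opening: 0.159
grasp_force: 39.2
```

>>> move_arm(
  targets=[
    [[0, 0, 0.001], [0, 0, 0], 0.008],
    [[0, 0, 0.002], [0, 0, 0], 0.008],
    [[0, 0, 0.003], [0, 0, 0], 0.008],
    [[0, 0, 0.004], [0, 0, 0], 0.008],
    [[0, 0, 0.005], [0, 0, 0], 0.008],
    [[0, 0, 0.006], [0, 0, 0], 0.008],
    [[0, 0, 0.006], [0, 0, 0], 0.008],
  ],
)

```text
time_s: 10.05
ee_pos: [0.4992, -0.1609, 0.1811]
eef_rot: [0.707, 0.707, -0.0, -0.0]
contact_force: [-0.4, -1.1, -1.5]
opening: 0.158
grasp_force: 39.2
```

```bash
python3 - <<'E'
from look import *
s,k,w=look("w6",[])
a=viewer.read_camera("scene");cv2.imwrite("pics/s6.png",a)
X=proj(viewer.calibration("scene"),s["ee_pos"]-[0,0,.07])[0].astype(int);print(X)
d=cv2.resize(a[X[1]-50:X[1]+25,X[0]-30:X[0]+45],None,fx=6,fy=6,interpolation=2)
cv2.imwrite("pics/s6c.png",np.hstack([d,cv2.resize(w[150:330,250:390],(350,450))]))
E
```

```text
10.05 [ 0.4992263  -0.16087541  0.18111615] [ 7.071e-01  7.071e-01 -1.000e-04 -1.000e-04] [-0.37 -1.07 -1.51] [-17.9  11.4 -17.9  60.7  -0.   72.1]
[246 245]
```

View pics/s6c.png

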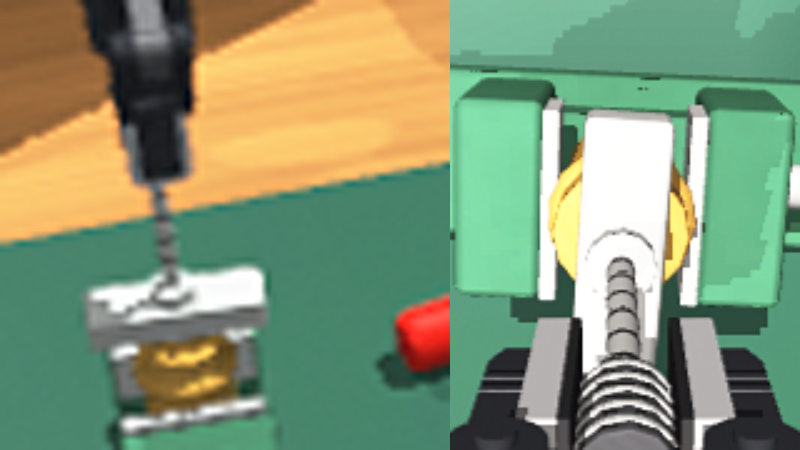

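>>> move_arm(
  force=22,
  targets=[
    [[0, 0, 0.001], [0, 0, 0], 0.008],
    [[0, 0, 0.002], [0, 0, 0], 0.008],
    [[0, 0, 0.003], [0, 0, 0], 0.008],
    [[0, 0, 0.004], [0, 0, 0], 0.008],
    [[0, 0, 0.005], [0, 0, 0], 0.008],
    [[0, 0, 0.006], [0, 0, 0], 0.008],
    [[0, 0, 0.007], [0, 0, 0], 0.008],
  ],
)

```text
time_s: 10.85
ee_pos: [0.4995, -0.161, 0.1747]
eef_rot: [0.707, 0.707, 0.0, 0.0]
contact_force: [-1.0, 0.5, 3.8]
opening: 0.159
grasp_force: 39.8
```

>>> move_arm(
  targets=[
    [[0, 0, 0.001], [0, 0, 0], 0.008],
    [[0, 0, 0.002], [0, 0, 0], 0.008],
    [[0, 0, 0.003], [0, 0, 0], 0.008],
    [[0, 0, 0.004], [0, 0, 0], 0.008],
    [[0, 0, 0.005], [0, 0, 0], 0.008],
  ],
)

```text
time_s: 11.35
ee_pos: [0.4994, -0.161, 0.1692]
eef_rot: [0.707, 0.707, 0.0, 0.0]
contact_force: [-1.1, 0.4, 4.7]
opening: 0.161
grasp_force: 39.8
```

>>> move_arm(
  force=20,
  targets=[
    [[0, 0, 0.001], [0, 0, 0], 0.01],
    [[0, 0, 0.002], [0, 0, 0], 0.01],
    [[0, 0, 0.003], [0, 0, 0], 0.01],
    [[0, 0, 0.004], [0, 0, 0], 0.01],
  ],
)

```text
time_s: 11.75
ee_pos: [0.4993, -0.1609, 0.1652]
eef_rot: [0.707, 0.707, 0.0, -0.0]
contact_force: [-0.1, -0.2, 3.4]
opening: 0.161
grasp_force: 39.8
```

>>> move_arm(
  force=20,
  targets=[
    [[0, 0, 0.0005], [0, 0, 0], 0.01],
    [[0, 0, 0.001], [0, 0, 0], 0.01],
  ],
)

```text
time_s: 11.95
ee_pos: [0.4994, -0.1609, 0.1643]
eef_rot: [0.707, 0.707, 0.0, 0.0]
contact_force: [-1.5, -0.1, 2.8]
opening: 0.162
grasp_force: 39.8
```

>>> move_arm(
  force=20,
  targets=[
    [[0, 0, 0], [0, 0, 0], 0.022],
    [[0, 0, 0], [0, 0, 0], 0.022],
    [[0, 0, 0], [0, 0, 0], 0.022],
    [[0, 0, 0], [0, 0, 0], 0.01],
    [[0, 0, 0], [0, 0, 0], 0.01],
    [[0, 0, 0], [0, 0, 0], 0.01],
    [[0, 0, 0], [0, 0, 0], 0.01],
  ],
)

```text
time_s: 12.65
ee_pos: [0.4992, -0.1609, 0.1641]
eef_rot: [0.707, 0.707, -0.0, -0.0]
contact_force: [0.3, -1.0, -1.2]
opening: 0.168
grasp_force: 20.1
```

>>> move_arm(
  targets=[
    [[0, 0, 0.0005], [0, 0, 0], 0.01],
    [[0, 0, 0.001], [0, 0, 0], 0.01],
    [[0, 0, 0.0015], [0, 0, 0], 0.01],
  ],
)

```text
time_s: 12.95
ee_pos: [0.4994, -0.1609, 0.1631]
eef_rot: [0.707, 0.707, 0.0, 0.0]
contact_force: [-2.1, 0.9, 2.7]
opening: 0.166
grasp_force: 20.7
```

>>> move_arm(
  targets=[
    [[0, 0, 0.0006], [0, 0, 0], 0.01],
    [[0, 0, 0.0012], [0, 0, 0], 0.01],
    [[0, 0, 0.0018], [0, 0, 0], 0.01],
    [[0, 0, 0.0018], [0, 0, 0], 0.01],
  ],
)

```text
time_s: 13.35
ee_pos: [0.4993, -0.1609, 0.1609]
eef_rot: [0.707, 0.707, 0.0, 0.0]
contact_force: [-1.8, 1.1, 3.1]
opening: 0.17
grasp_force: 20.6
```

>>> move_arm(
  targets=[
    [[0, 0, 0.0006], [0, 0, 0], 0.01],
    [[0, 0, 0.0012], [0, 0, 0], 0.01],
    [[0, 0, 0.0018], [0, 0, 0], 0.01],
    [[0, 0, 0.002], [0, 0, 0], 0.01],
  ],
)

```text
time_s: 13.75
ee_pos: [0.4994, -0.1609, 0.1589]
eef_rot: [0.707, 0.707, 0.0, -0.0]
contact_force: [-1.3, 0.9, 3.5]
opening: 0.165
grasp_force: 20.7
```

>>> move_arm(
  targets=[
    [[0, 0, 0.0006], [0, 0, 0], 0.01],
    [[0, 0, 0.0012], [0, 0, 0], 0.01],
    [[0, 0, 0.0018], [0, 0, 0], 0.01],
    [[0, 0, 0.002], [0, 0, 0], 0.01],
  ],
)

```text
time_s: 14.15
ee_pos: [0.4993, -0.1609, 0.1569]
eef_rot: [0.707, 0.707, -0.0, -0.0]
contact_force: [-1.7, -0.5, 3.8]
opening: 0.169
grasp_force: 20.6
```

>>> move_arm(
  targets=[
    [[0, 0, 0.0006], [0, 0, 0], 0.01],
    [[0, 0, 0.0012], [0, 0, 0], 0.01],
    [[0, 0, 0.0018], [0, 0, 0], 0.01],
    [[0, 0, 0.002], [0, 0, 0], 0.01],
  ],
)

```text
time_s: 14.55
ee_pos: [0.4993, -0.1609, 0.1549]
eef_rot: [0.707, 0.707, -0.0, -0.0]
contact_force: [-1.7, -0.2, 3.9]
opening: 0.164
grasp_force: 20.6
```

>>> move_arm(
  targets=[
    [[0, 0, 0.0006], [0, 0, 0], 0.01],
    [[0, 0, 0.0012], [0, 0, 0], 0.01],
    [[0, 0, 0.0018], [0, 0, 0], 0.01],
    [[0, 0, 0.002], [0, 0, 0], 0.01],
  ],
)

```text
time_s: 14.95
ee_pos: [0.4993, -0.1609, 0.1529]
eef_rot: [0.707, 0.707, -0.0, -0.0]
contact_force: [-1.8, 0.3, 2.8]
opening: 0.163
grasp_force: 20.6
```

>>> move_arm(
  targets=[
    [[0, 0, 0.0006], [0, 0, 0], 0.01],
    [[0, 0, 0.0012], [0, 0, 0], 0.01],
    [[0, 0, 0.0018], [0, 0, 0], 0.01],
    [[0, 0, 0.002], [0, 0, 0], 0.01],
  ],
)

```text
time_s: 15.35
ee_pos: [0.4993, -0.1609, 0.1509]
eef_rot: [0.707, 0.707, -0.0, -0.0]
contact_force: [-1.0, -0.1, 3.9]
opening: 0.167
grasp_force: 20.7
```

>>> move_arm(
  targets=[
    [[0, 0, 0.0006], [0, 0, 0], 0.01],
    [[0, 0, 0.0012], [0, 0, 0], 0.01],
    [[0, 0, 0.0018], [0, 0, 0], 0.01],
    [[0, 0, 0.002], [0, 0, 0], 0.01],
  ],
)

```text
time_s: 15.75
ee_pos: [0.4993, -0.1609, 0.149]
eef_rot: [0.707, 0.707, -0.0, -0.0]
contact_force: [-2.5, 0.0, 4.4]
opening: 0.168
grasp_force: 20.8
```

>>> move_arm(
  targets=[
    [[0, 0, 0.0006], [0, 0, 0], 0.01],
    [[0, 0, 0.0012], [0, 0, 0], 0.01],
    [[0, 0, 0.0018], [0, 0, 0], 0.01],
    [[0, 0, 0.002], [0, 0, 0], 0.01],
  ],
)

```text
time_s: 16.15
ee_pos: [0.5002, -0.1612, 0.1486]
eef_rot: [0.707, 0.707, 0.0, 0.001]
contact_force: [-4.3, 1.0, 15.0]
opening: 0.163
grasp_force: 22.4
```

>>> move_arm(
  targets=[
    [[0, 0, -0.001], [0, 0, 0], 0.01],
    [[0, 0, -0.001], [0, 0, 0], 0.035],
    [[0, 0, -0.001], [0, 0, 0], 0.035],
    [[0, 0, -0.001], [0, 0, 0], 0.035],
    [[0, 0, -0.02], [0, 0, 0], 0.035],
    [[0, 0, -0.05], [0, 0, 0], 0.035],
    [[0, 0, -0.05], [0, 0, 0], 0.035],
  ],
)

```text
time_s: 16.85
ee_pos: [0.5016, -0.1616, 0.2003]
eef_rot: [0.707, 0.707, 0.001, 0.002]
contact_force: [1.3, -0.3, 0.0]
opening: 0.411
grasp_force: 0.0
```

>>> move_arm(
  targets=[
    [[0, 0, 0], [0, 0, 0], 0.0],
    [[0, 0, 0], [0, 0, 0], 0.0],
    [[0, 0, 0], [0, 0, 0], 0.0],
    [[0, 0, 0], [0, 0, 0], 0.0],
    [[0, 0, 0], [0, 0, 0], 0.0],
    [[0, 0, 0], [0, 0, 0], 0.0],
  ],
)

```text
time_s: 17.45
ee_pos: [0.4992, -0.1609, 0.1967]
eef_rot: [0.707, 0.707, -0.0, -0.0]
contact_force: [-0.2, 0.2, 0.2]
opening: 0.001
grasp_force: 0.0
```

```bash
python3 - <<'E'
from look import *
s,k,w=look("w7",[]);print(s["opening"])
a=viewer.read_camera("scene");cv2.imwrite("pics/s7.png",a)
X=proj(viewer.calibration("scene"),[.4993,-.161,.12])[0].astype(int);print(X)
d=cv2.resize(a[X[1]-40:X[1]+35,X[0]-30:X[0]+45],None,fx=6,fy=6,interpolation=2)
cv2.imwrite("pics/s7c.png",np.hstack([d,cv2.resize(w[150:330,250:390],(350,450))]))
E
```

```text
17.45 [ 0.49923029 -0.16087571  0.19673497] [ 7.071e-01  7.071e-01 -1.000e-04 -2.000e-04] [-0.15  0.18  0.22] [-17.9  10.9 -16.5  62.7  -0.   72.1]
0.000673913918128439
[245 242]
```

View pics/s7c.png

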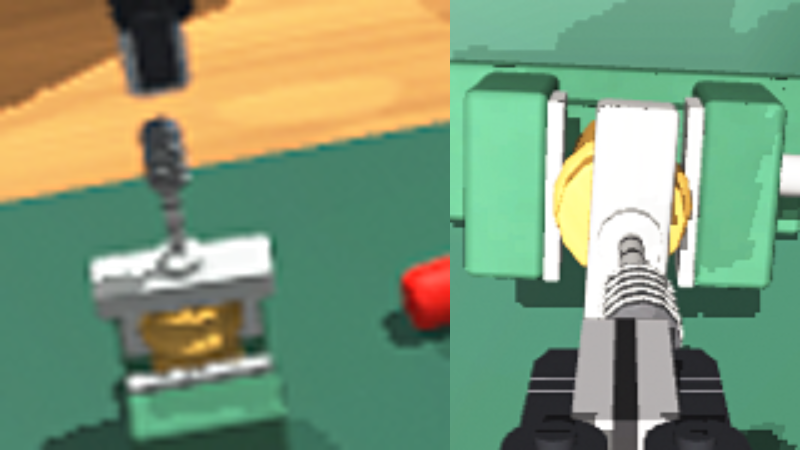

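>>> move_arm(
  targets=[
    [[0, 0, 0.004], [0, 0, 0], 0.0],
    [[0, 0, 0.008], [0, 0, 0], 0.0],
    [[0, 0, 0.01], [0, 0, 0], 0.0],
    [[0, 0, 0.012], [0, 0, 0], 0.0],
    [[0, 0, 0.013], [0, 0, 0], 0.0],
    [[0, 0, 0.014], [0, 0, 0], 0.0],
  ],
)

```text
time_s: 18.15
ee_pos: [0.4993, -0.1609, 0.1829]
eef_rot: [0.707, 0.707, -0.0, -0.0]
contact_force: [0.3, 0.5, 0.7]
opening: -0.001
grasp_force: 0.0
```

>>> move_arm(
  targets=[
    [[0, 0, 0.0005], [0, 0, 0], 0.0],
    [[0, 0, 0.001], [0, 0, 0], 0.0],
    [[0, 0, 0.0015], [0, 0, 0], 0.0],
  ],
)

```text
time_s: 18.45
ee_pos: [0.4994, -0.1609, 0.1815]
eef_rot: [0.707, 0.707, 0.0, 0.0]
contact_force: [0.7, -0.9, 0.1]
opening: 0.0
grasp_force: 0.0
```

>>> move_arm(
  targets=[
    [[0, 0, 0.0005], [0, 0, 0], 0.0],
    [[0, 0, 0.001], [0, 0, 0], 0.0],
    [[0, 0, 0.0015], [0, 0, 0], 0.0],
  ],
)

```text
time_s: 18.75
ee_pos: [0.4994, -0.1609, 0.18]
eef_rot: [0.707, 0.707, -0.0, 0.0]
contact_force: [0.0, -0.2, -0.6]
opening: 0.002
grasp_force: 0.0
```

>>> move_arm(
  targets=[
    [[0, 0, 0.0005], [0, 0, 0], 0.0],
    [[0, 0, 0.001], [0, 0, 0], 0.0],
    [[0, 0, 0.0015], [0, 0, 0], 0.0],
  ],
)

```text
time_s: 19.05
ee_pos: [0.4998, -0.161, 0.1791]
eef_rot: [0.707, 0.707, 0.0, 0.001]
contact_force: [-1.6, 0.2, 7.5]
opening: -0.0
grasp_force: 3.5
```

>>> move_arm(
  targets=[
    [[0, 0, 0.0004], [0, 0, 0], 0.0],
    [[0, 0, 0.0008], [0, 0, 0], 0.0],
    [[0, 0, 0.0008], [0, 0, 0], 0.0],
  ],
)

```text
time_s: 19.35
ee_pos: [0.5001, -0.1612, 0.1791]
eef_rot: [0.707, 0.707, 0.0, 0.001]
contact_force: [-1.6, 0.2, 9.3]
opening: -0.001
grasp_force: 4.5
```

```bash
python3 - <<'E'
from h import *
for i in range(6):
    viewer.read_camera("top");s=manip.get_state();print(s["time_s"],s["ee_pos"].round(5),s["contact_force"].round(1),s["eef_rot"].round(4))
w=viewer.read_camera("top");cv2.imwrite("pics/t8.png",w)
E
```

```text
19.4 [ 0.50009 -0.16112  0.17906] [-2.7  0.9  9.7] [7.071e-01 7.071e-01 5.000e-04 1.000e-03]
19.45 [ 0.50006 -0.16114  0.17905] [-2.2  0.1  9.3] [7.071e-01 7.071e-01 5.000e-04 9.000e-04]
19.5 [ 0.50004 -0.16111  0.17904] [-1.7  0.2  9. ] [7.071e-01 7.071e-01 5.000e-04 9.000e-04]
19.55 [ 0.50005 -0.16112  0.17903] [-1.4  1.2  9. ] [7.071e-01 7.071e-01 5.000e-04 9.000e-04]
19.6 [ 0.50007 -0.16115  0.17906] [-1.1  1.2  8.8] [7.071e-01 7.071e-01 5.000e-04 1.000e-03]
19.65 [ 0.50007 -0.16113  0.17905] [-1.7  0.3  9.1] [7.071e-01 7.071e-01 5.000e-04 1.000e-03]
```

>>> move_arm(
  targets=[
    [[0, 0, -0.03], [0, 0, 0], 0.0],
    [[0, 0, -0.06], [0, 0, 0], 0.02],
    [[0.03, 0.03, -0.06], [0, 0, 0], 0.045],
    [[0.06, 0.06, -0.06], [0, 0, 0], 0.045],
    [[0.09, 0.09, -0.06], [0, 0, 0], 0.045],
    [[0.12, 0.12, -0.06], [0, 0, 0], 0.045],
    [[0.15, 0.14, -0.06], [0, 0, 0], 0.045],
    [[0.17, 0.152, -0.06], [0, 0, 0], 0.045],
    [[0.17, 0.152, -0.06], [0, 0, 0], 0.045],
    [[0.17, 0.152, -0.06], [0, 0, 0], 0.045],
  ],
)

```text
time_s: 20.7
ee_pos: [0.6511, 0.0093, 0.2371]
eef_rot: [0.707, 0.707, -0.001, -0.0]
contact_force: [0.3, 0.7, -0.1]
opening: 0.529
grasp_force: 0.0
```

```bash
python3 - <<'E'
from look import *
s,k,w=look("w8",["stop_grip","lathe","gauge_head"])
print(proj(k,[[.651,.0137,.141]]))
# brass mask
h=cv2.cvtColor(w,cv2.COLOR_BGR2HSV);m=cv2.inRange(h,(12,90,90),(33,255,255))
n,l,st,c=cv2.connectedComponentsWithStats(m)
for i in np.argsort(-st[1:,4])[:4]+1:
    pts=np.argwhere(l==i)[:,::-1].astype(np.float32);print(st[i],c[i].round(1),cv2.minAreaRect(pts))
np.set_printoptions(linewidth=250)
# coarse gray column map along the spindle axis
g=cv2.cvtColor(w,cv2.COLOR_BGR2GRAY);print(g[40:330:6,240:400:5])
E
```

```text
20.7 [0.65108153 0.00928457 0.23711634] [ 7.068e-01  7.074e-01 -6.000e-04 -2.000e-04] [ 0.34  0.72 -0.11] [ 0.8 23.6  6.  72.5 -0.  90.8]
stop_grip 0.89 [309.4, 198.0, 346.0, 239.7] 1278 326.4 218.9
lathe 0.59 [280.3, 0.0, 409.3, 294.4] 15808 331.9 124.6
gauge_head 0.73 [139.4, 436.1, 155.8, 452.7] 144 149.6 445.4
gauge_head 0.51 [310.4, 202.1, 346.1, 235.6] 1255 326.3 219.0
[[318.48011787 230.05060698]]
[  428     0   212   417 71743] [544.2 184.3] ((533.5, 208.0), (416.0, 211.0), 90.0)
[   0  252   34  166 2813] [ 10.8 354.8] ((16.5, 334.5), (165.0, 33.0), 90.0)
[ 457  409   69   71 1652] [483.5 446.5] ((483.4856262207031, 450.37591552734375), (97.37010192871094, 27.56585693359375), 49.6859016418457)
[308 199  39  39 955] [326.5 216.6] ((327.2787780761719, 217.818603515625), (37.3836784362793, 36.71848678588867), 3.814074993133545)
[[193 193 194 ... 152 149 145]
 [191 192 194 ... 148 146 144]
 [190 192 191 ... 147 144 141]
 ...
 [178  33  15 ...  16  18  34]
 [ 72  20  14 ...  20  19  31]
 [ 35  32  14 ...  23  18  52]]
```

```bash
python3 - <<'E'
from h import *
k=dict(np.load("w8.npz"));w=cv2.imread("pics/w8.png")
h=cv2.cvtColor(w,cv2.COLOR_BGR2HSV);m=cv2.inRange(h,(12,90,60),(33,255,255));n,l,st,c=cv2.connectedComponentsWithStats(m)
i=l[225,312] or l[230,330];m=(l==i)
for v in range(198,241,2):print(v,''.join('#' if x else '.' for x in m[v,304:352]),w[v,305:352:3,2])
m2=cv2.morphologyEx(m.astype(np.uint8),cv2.MORPH_CLOSE,np.ones((15,15)))
bot=[(u,np.nonzero(m2[:,u])[0].max()+.5) for u in range(312,344)]
P=np.array([onz(k,p,.141)[:2] for p in bot]);f=np.polyfit(P[:,0],P[:,1],1);print("bottom edge slope",f,P[[0,-1]])
for nm,fn in(("L",min),("R",max)):
    e=[(fn(np.nonzero(m2[v])[0]),v) for v in range(216,236)]
    Q=np.array([onz(k,p,.141)[:2] for p in e]);print(nm,np.polyfit(Q[:,1],Q[:,0],1),Q[[0,-1]])
# yaw from top: project candidate bed line
t=cv2.imread("pics/t8.png");kb=viewer.calibration("top")
mm=cv2.inRange(cv2.cvtColor(t,cv2.COLOR_BGR2HSV),(12,130,90),(32,255,255))
s=mm[150:172,198:236];v,u=np.nonzero(s);print("blank",onz(kb,(u.mean()+198,v.mean()+150),.115))
v,u=np.nonzero(mm[155:178,322:338]);print("stop",len(u),onz(kb,(u.mean()+322,v.mean()+155),.135))
E
```

```text
198 ................................................ [254 255 255 255 255 255 117 198 239 119 190 184 255 255 245  40]
200 ........#########.............###............... [255 255 247 198 201 172 253 255 255 197 190 241 255 255 235  38]
202 .......##########............#########.......... [254 255 224 203 203 169 248 254 251 189 187 197 203 255 216  90]
204 .......###############################.......... [255 255 202 203 202 204 208 229 227 200 202 202 177 255 186  90]
206 .......################################......... [255 255 196 203 203 206 208 206 205 203 203 203 200 255 147  88]
208 ......#################################......... [149 210 202 206 205 207 210 208 207 207 207 205 207 255 119  87]
210 ......##################################........ [ 87  82 205 205 206 209 213 209 207 209 208 206 206 166  40  88]
212 .....####################################....... [ 90  36 249 249 238 228 213 205 204 209 207 206 205 207  43  88]
214 .....#####################################...... [ 88  74 255 255 255 255 255 255 255 255 255 255 255 242  41  88]
216 .....####################
[... 1150 characters left out ...]
5  86  85]
236 .............................###########........ [ 87  85  90 104  94 164 144 147 149 175 205 255 255  84  87  85]
238 ................................................ [ 88  87  87  85  87  57 176 183  90  42  40  37  43  42  87  86]
240 ................................................ [ 86  86  87  86  85 186 170  90 118  44  45  44  42  43  86  86]
bottom edge slope [-0.07226424  0.05716674] [[0.64681982 0.01005519]
 [0.66684729 0.0094313 ]]
L [0.02710624 0.6442732 ] [[0.64495147 0.022933  ]
 [0.64552995 0.01038691]]
R [0.0444192  0.66728801] [[0.6685188  0.02298706]
 [0.66747496 0.01043757]]
blank [0.66783068 0.23550183 0.115     ]
stop 36 [0.64750819 0.01486266 0.135     ]
```

>>> move_arm(
  targets=[
    [[0.0085, 0.0055, 0.03], [0, 0, 0.065], 0.045],
    [[0.0085, 0.0055, 0.06], [0, 0, 0.065], 0.045],
    [[0.0085, 0.0055, 0.075], [0, 0, 0.065], 0.045],
    [[0.0085, 0.0055, 0.075], [0, 0, 0.065], 0.045],
  ],
)

```text
time_s: 21.3
ee_pos: [0.6546, 0.0167, 0.1602]
eef_rot: [0.73, 0.683, -0.002, -0.002]
contact_force: [-0.5, -0.1, -0.2]
opening: 0.525
grasp_force: 0.0
```

```bash
python3 - <<'E'
from look import *
s,k,w=look("w9",["stop_grip"]);print(s["opening"])
h=cv2.cvtColor(w,cv2.COLOR_BGR2HSV);p=proj(k,[[.6566,.0177,.141]])[0];print(p)
m=cv2.inRange(h,(12,90,230),(33,255,255));u0,v0=int(p[0])-40,int(p[1])-45
for v in range(v0,v0+90,3):print(v,''.join('#' if x else '.' for x in m[v,u0:u0+80]))
print(u0)
E
```

```text
21.3 [0.65459604 0.01669163 0.16016601] [ 0.7301  0.6833 -0.0018 -0.0015] [-0.52 -0.1  -0.21] [ 1.5 26.  -0.4 63.8 -0.  95.3]
stop_grip 0.76 [297.0, 231.8, 347.6, 304.1] 2904 321.7 269.2
0.52460492332636
[322.41711542 279.96574289]
234 ................................................................................
237 ................................................................................
240 ................................................................................
243 ................................................................................
246 ................................................................................
249 ................................................................................
252 ................................................................................
255 ................................................................................
258 ................................................................................
261 ................................................................................
264 ..............
[... 985 characters left out ...]
................
300 ................................................................................
303 ................................................................................
306 ................................................................................
309 ................................................................................
312 ................................................................................
315 ................................................................................
318 ................................................................................
321 ................................................................................
282
```

>>> move_arm(
  force=40,
  targets=[
    [[0.001, 0.0015, 0.02], [0, 0, 0], 0.045],
    [[0.001, 0.0015, 0.031], [0, 0, 0], 0.045],
    [[0.001, 0.0015, 0.031], [0, 0, 0], 0.045],
    [[0.001, 0.0015, 0.031], [0, 0, 0], 0.03],
    [[0.001, 0.0015, 0.031], [0, 0, 0], 0.018],
    [[0.001, 0.0015, 0.031], [0, 0, 0], 0.018],
    [[0.001, 0.0015, 0.031], [0, 0, 0], 0.018],
    [[0.001, 0.0015, 0.031], [0, 0, 0], 0.018],
  ],
)

```text
time_s: 22.2
ee_pos: [0.6559, 0.0185, 0.1329]
eef_rot: [0.73, 0.684, -0.001, -0.001]
contact_force: [-9.4, 0.2, 6.3]
opening: 0.263
grasp_force: 39.9
```

>>> move_arm(
  targets=[
    [[0, -0.001, -0.0025], [0, 0, 0], 0.018],
    [[0.005, -0.001, -0.0025], [0, 0, 0], 0.018],
    [[0.01, -0.001, -0.0025], [0, 0, 0], 0.018],
    [[0.015, -0.001, -0.0025], [0, 0, 0], 0.018],
    [[0.02, -0.001, -0.0025], [0, 0, 0], 0.018],
    [[0.02, -0.001, -0.0025], [0, 0, 0], 0.018],
  ],
)

```text
time_s: 22.8
ee_pos: [0.657, 0.0391, 0.1331]
eef_rot: [0.73, 0.684, -0.001, -0.001]
contact_force: [-4.2, -1.2, -9.2]
opening: 0.261
grasp_force: 41.7
```

>>> move_arm(
  targets=[
    [[0.005, 0, 0.0012], [0, 0, 0], 0.018],
    [[0.01, 0, 0.0012], [0, 0, 0], 0.018],
    [[0.015, 0, 0.0012], [0, 0, 0], 0.018],
    [[0.02, 0, 0.0012], [0, 0, 0], 0.018],
    [[0.025, 0, 0.0012], [0, 0, 0], 0.018],
    [[0.03, 0, 0.0012], [0, 0, 0], 0.018],
    [[0.035, 0, 0.0012], [0, 0, 0], 0.018],
    [[0.035, 0, 0.0012], [0, 0, 0], 0.018],
  ],
)

```text
time_s: 23.6
ee_pos: [0.659, 0.0742, 0.133]
eef_rot: [0.729, 0.684, -0.001, -0.001]
contact_force: [-8.6, -0.8, -1.7]
opening: 0.262
grasp_force: 42.4
```

```bash
python3 - <<'E'
from look import *
s,k,w=look("w10",["stop_grip"])
h=cv2.cvtColor(w,cv2.COLOR_BGR2HSV);m=cv2.inRange(h,(12,90,230),(33,255,255))
for v in range(225,310,4):print(v,''.join('#' if x else '.' for x in m[v,285:360]))
E
```

```text
23.6 [0.65903036 0.0741793  0.13302739] [ 0.7295  0.684  -0.0012 -0.0013] [-8.6  -0.82 -1.74] [  6.4  27.8  -1.4  61.1   0.  100.1]
stop_grip 0.72 [288.9, 256.0, 349.4, 339.7] 4163 319.3 297.6
225 ...........................................................................
229 ...........................................................................
233 ...........................................................................
237 ...........................................................................
241 ...........................................................................
245 ...........................................................................
249 ...........................................................................
253 ...........................................................................
257 ...........................................................................
261 ...........................................................................
265 ...........................................................................
269 .......................
[... 152 characters left out ...]
............................................................
281 ...........................................................................
285 ...........................................................................
289 ...........................................................................
293 .......#######################################............#####............
297 ............####################################################...........
301 ............#################............#######################...........
305 .............##########.......................##################...........
309 .............#######.............................###############...........
```

>>> move_arm(
  targets=[
    [[0.001, -0.001, 0], [0, 0, 0], 0.018],
    [[0.002, -0.001, 0], [0, 0, 0], 0.018],
    [[0.003, -0.001, 0], [0, 0, 0], 0.018],
    [[0.004, -0.001, 0], [0, 0, 0], 0.018],
    [[0.004, -0.001, 0], [0, 0, 0], 0.018],
  ],
)

```text
time_s: 24.2
ee_pos: [0.6592, 0.0774, 0.133]
eef_rot: [0.73, 0.684, -0.001, -0.0]
contact_force: [-6.0, -2.7, -4.6]
opening: 0.262
grasp_force: 42.2
```

>>> move_arm(
  targets=[
    [[0.0007, 0, 0], [0, 0, 0], 0.018],
    [[0.0014, 0, 0], [0, 0, 0], 0.018],
    [[0.002, 0, 0], [0, 0, 0], 0.018],
  ],
)

```text
time_s: 24.5
ee_pos: [0.6593, 0.0793, 0.133]
eef_rot: [0.73, 0.684, -0.001, -0.0]
contact_force: [-5.2, -2.8, -3.7]
opening: 0.264
grasp_force: 42.2
```

>>> move_arm(
  targets=[
    [[0.0008, 0, 0], [0, 0, 0], 0.018],
    [[0.0016, 0, 0], [0, 0, 0], 0.018],
    [[0.0024, 0, 0], [0, 0, 0], 0.018],
  ],
)

```text
time_s: 24.8
ee_pos: [0.6594, 0.0817, 0.1331]
eef_rot: [0.73, 0.684, -0.001, -0.0]
contact_force: [-5.3, -2.6, -3.8]
opening: 0.257
grasp_force: 42.2
```

>>> move_arm(
  targets=[
    [[0.0008, 0, 0], [0, 0, 0], 0.018],
    [[0.0016, 0, 0], [0, 0, 0], 0.018],
    [[0.0024, 0, 0], [0, 0, 0], 0.018],
  ],
)

```text
time_s: 25.1
ee_pos: [0.6594, 0.0822, 0.133]
eef_rot: [0.73, 0.683, -0.002, 0.001]
contact_force: [-6.7, -8.9, -3.2]
opening: 0.263
grasp_force: 42.3
```

```bash
python3 - <<'E'
from h import *
P=[]
for i in range(4):
    viewer.read_camera("wrist");s=manip.get_state();P.append(s["ee_pos"]);print(s["contact_force"].round(1),s["ft_torque"].round(2))
p=np.mean(P,0);y=Ro.from_quat(s["eef_rot"]).as_matrix()[:,0];print(p,y,p-.039*y)
E
```

```text
[-6.7 -7.3 -2.6] [-1.72  1.37  0.02]
[-6.3 -7.9 -2.7] [-1.72  1.42  0.06]
[-6.  -8.1 -3.1] [-1.67  1.4  -0.01]
[-5.7 -8.  -2.9] [-1.66  1.4  -0.04]
[0.65942277 0.08220311 0.13302788] [ 0.06602228  0.9978083  -0.00443415] [0.6568479  0.04328859 0.13320081]
```

>>> move_arm(
  targets=[
    [[-0.002, 0, 0], [0, 0, 0], 0.018],
    [[-0.007, 0, 0], [0, 0, 0], 0.018],
    [[-0.012, 0, 0], [0, 0, 0], 0.018],
    [[-0.017, 0, 0], [0, 0, 0], 0.018],
    [[-0.022, 0, 0], [0, 0, 0], 0.018],
    [[-0.027, 0, 0], [0, 0, 0], 0.018],
    [[-0.032, 0, 0], [0, 0, 0], 0.018],
    [[-0.037, 0, 0], [0, 0, 0], 0.018],
    [[-0.039, 0, 0], [0, 0, 0], 0.018],
    [[-0.039, 0, 0], [0, 0, 0], 0.018],
  ],
)

```text
time_s: 26.3
ee_pos: [0.6574, 0.0467, 0.1331]
eef_rot: [0.73, 0.684, 0.0, -0.001]
contact_force: [-4.9, 2.8, -4.8]
opening: 0.261
grasp_force: 42.1
```

```bash
python3 - <<'E'
from h import *
P=[]
for i in range(3):
    viewer.read_camera("wrist");s=manip.get_state();P.append(s["ee_pos"]);print(s["contact_force"].round(1),s["eef_rot"].round(4))
print(np.mean(P,0))
E
```

```text
[-4.9  2.5 -5.2] [ 7.295e-01  6.840e-01  3.000e-04 -1.300e-03]
[-5.   1.2 -4.6] [ 7.295e-01  6.840e-01  2.000e-04 -1.300e-03]
[-3.7  1.3 -5.4] [ 7.295e-01  6.840e-01  2.000e-04 -1.300e-03]
[0.65739188 0.04664086 0.13306336]
```

>>> move_arm(
  targets=[
    [[-0.0015, 0, 0], [0, 0, 0], 0.018],
    [[-0.0033, 0, 0], [0, 0, 0], 0.018],
    [[-0.0033, 0, 0], [0, 0, 0], 0.018],
    [[-0.0033, 0, 0], [0, 0, 0], 0.018],
  ],
)

```text
time_s: 26.85
ee_pos: [0.6572, 0.0436, 0.1331]
eef_rot: [0.729, 0.684, 0.0, -0.001]
contact_force: [-5.5, 2.1, -5.5]
opening: 0.261
grasp_force: 42.1
```

```bash
python3 - <<'E'
from h import *
P=[]
for i in range(3):
    viewer.read_camera("wrist");s=manip.get_state();P.append(s["ee_pos"]);print(s["contact_force"].round(1),s["eef_rot"].round(4))
print(np.mean(P,0), np.linalg.norm(np.mean(P,0)-[0.65942277,0.08220311,0.13302788]))
E
```

```text
[-4.8  2.1 -4.9] [ 7.294e-01  6.841e-01  3.000e-04 -1.400e-03]
[-4.9  2.1 -5.3] [ 7.294e-01  6.841e-01  3.000e-04 -1.400e-03]
[-4.7  2.6 -6.1] [ 7.294e-01  6.841e-01  3.000e-04 -1.400e-03]
[0.65719945 0.04359065 0.13304391] 0.03867642012369173
```

>>> move_arm(
  targets=[
    [[-0.0004, 0, 0], [0, 0, 0], 0.018],
    [[-0.0004, 0, 0], [0, 0, 0], 0.018],
    [[-0.0004, 0, 0], [0, 0, 0], 0.018],
  ],
)

```text
time_s: 27.3
ee_pos: [0.6572, 0.0434, 0.1331]
eef_rot: [0.729, 0.684, 0.0, -0.002]
contact_force: [-5.1, 3.1, -5.7]
opening: 0.262
grasp_force: 42.1
```

>>> move_arm(
  targets=[
    [[0, 0, 0], [0, 0, 0], 0.045],
    [[0, 0, 0], [0, 0, 0], 0.045],
    [[0, 0, 0], [0, 0, 0], 0.045],
    [[0, 0, -0.02], [0, 0, 0], 0.045],
    [[0, 0, -0.06], [0, 0, 0], 0.045],
    [[0, 0, -0.1], [0, 0, 0], 0.045],
    [[0, 0, -0.11], [0, 0, 0], 0.045],
    [[0, 0, -0.11], [0, 0, 0], 0.045],
  ],
)

```text
time_s: 28.1
ee_pos: [0.66, 0.0417, 0.2463]
eef_rot: [0.73, 0.684, 0.002, 0.002]
contact_force: [-0.2, -0.9, 0.2]
opening: 0.528
grasp_force: 0.0
```

```bash
python3 - <<'E'
from look import *
s,k,w=look("w11",["stop_grip"])
p=proj(k,[[.6571,.0433,.141],[.6571,.0433,.105]]);print(p)
h=cv2.cvtColor(w,cv2.COLOR_BGR2HSV);m=cv2.inRange(h,(12,90,230),(33,255,255));u0,v0=int(p[0,0])-30,int(p[0,1])-30
for v in range(v0,v0+60,2):print(v,''.join('#' if x else '.' for x in m[v,u0:u0+60]))
# gauge check in top image: knob/head before vs now
t=viewer.read_camera("top");t8=cv2.imread("pics/t8.png");kb=viewer.calibration("top")
for th in("gauge_head","gauge_knob"):print(th,[(round(d["score"],2),np.round(d["rect"]).tolist()) for d in viewer.spot_in("top",th)])
print(proj(kb,[.4993,-.161,.115]),proj(kb,[.4993,-.161,.175]))
# gray along spindle axis in wrist image up from the block to the tailstock
g=cv2.cvtColor(w,cv2.COLOR_BGR2GRAY)
a=np.array([.6571,.0433]);d=np.array([.066,.9978])
for z in(.105+.0045,):
  print([(i,int(g[tuple(np.round(proj(k,[*(a+d*i/1000),z])[0][::-1]).astype(int))])) for i in range(4,62,2)])
print([(i,int(g[tuple(np.round(proj(k,[*(a+d*i/1000+np.array([.9978,-.066])*.012),.126])[0][::-1]).astype(int))])) for i in range(20,70,2)])
E
```

```text
28.1 [0.6600046  0.04172493 0.24626587] [0.7298 0.6837 0.0024 0.002 ] [-0.2  -0.91  0.16] [ 3.6 24.2  8.1 73.6 -0.  97.4]
stop_grip 0.71 [297.0, 207.4, 330.8, 246.7] 1148 314.0 226.8
[[313.07712378 231.24434177]
 [313.59096037 219.23278311]]
201 ............................................................
203 ............................................................
205 ............................................................
207 ............................................................
209 ............................................................
211 ............................................................
213 ............................................................
215 ............................................................
217 ............................................................
219 ............................................................
221 ............................................................
223 ..............###################################...........
225 ..............#################.#################...........
227 .........
[... 1182 characters left out ...]
uge_knob [(0.52, [213.0, 320.0, 229.0, 331.0])]
[[418.05751494 249.79455081]] [[423.10923125 247.12471932]]
[(4, 152), (6, 153), (8, 252), (10, 251), (12, 251), (14, 255), (16, 255), (18, 255), (20, 255), (22, 255), (24, 255), (26, 255), (28, 255), (30, 255), (32, 255), (34, 255), (36, 255), (38, 255), (40, 193), (42, 196), (44, 191), (46, 157), (48, 206), (50, 241), (52, 241), (54, 241), (56, 241), (58, 241), (60, 240)]
[(20, 255), (22, 131), (24, 143), (26, 190), (28, 189), (30, 186), (32, 186), (34, 185), (36, 185), (38, 186), (40, 185), (42, 186), (44, 186), (46, 173), (48, 151), (50, 202), (52, 229), (54, 230), (56, 229), (58, 229), (60, 228), (62, 227), (64, 228), (66, 228), (68, 229)]
```

```bash
python3 - <<'E'
from look import *
s,k,w=look("w12",[])
g=cv2.cvtColor(w,cv2.COLOR_BGR2GRAY).astype(np.float32)
a=np.array([.6571,.0433]);d=np.array([.066,.9978]);e=np.array([.9978,-.066])
def scan(z,off,r):
    X=[[*(a+d*i/1000+e*off),z] for i in r];q=proj(k,X).astype(np.float32)
    return cv2.remap(g,q[:,0:1],q[:,1:2],1).ravel().astype(int)
for off in(-.009,.009):
    r=np.arange(2,14,.5);print("block",off,list(zip(r.tolist(),scan(.141,off,r).tolist())))
for off in(-.012,-.008,.008,.012):
    r=np.arange(40,56,.5);print("tail",off,list(zip(r.tolist(),scan(.126,off,r).tolist())))
r=np.arange(-12,-4,.5);print("back",list(zip(r.tolist(),scan(.141,-.009,r).tolist())))
E
```

```text
28.35 [0.65698471 0.04160238 0.24104883] [ 0.7297  0.6837 -0.0011 -0.0009] [-0.05 -0.06 -0.39] [ 3.6 24.4  7.8 73.5  0.  97.3]
block -0.009 [(2.0, 240), (2.5, 240), (3.0, 240), (3.5, 239), (4.0, 239), (4.5, 240), (5.0, 239), (5.5, 237), (6.0, 228), (6.5, 206), (7.0, 153), (7.5, 146), (8.0, 149), (8.5, 150), (9.0, 149), (9.5, 147), (10.0, 145), (10.5, 144), (11.0, 143), (11.5, 148), (12.0, 151), (12.5, 151), (13.0, 160), (13.5, 177)]
block 0.009 [(2.0, 232), (2.5, 232), (3.0, 232), (3.5, 232), (4.0, 232), (4.5, 232), (5.0, 232), (5.5, 231), (6.0, 226), (6.5, 214), (7.0, 161), (7.5, 149), (8.0, 152), (8.5, 152), (9.0, 152), (9.5, 153), (10.0, 152), (10.5, 151), (11.0, 151), (11.5, 151), (12.0, 150), (12.5, 149), (13.0, 149), (13.5, 149)]
tail -0.012 [(40.0, 173), (40.5, 177), (41.0, 179), (41.5, 180), (42.0, 181), (42.5, 182), (43.0, 182), (43.5, 182), (44.0, 182), (44.5, 182), (45.0, 183), (45.5, 179), (46.0, 156), (46.5, 123), (47.0, 137), (47.5, 158), (48.0, 175), (48.5, 190), (49.0, 203), (49.5, 214), (50.0, 223), (50.5, 230), (51.0, 235), (51.5, 235), (52.0, 235), (52.5, 235), (53
[... 877 characters left out ...]
), (54.0, 239), (54.5, 239), (55.0, 239), (55.5, 239)]
tail 0.012 [(40.0, 186), (40.5, 185), (41.0, 185), (41.5, 185), (42.0, 185), (42.5, 185), (43.0, 185), (43.5, 185), (44.0, 186), (44.5, 186), (45.0, 188), (45.5, 181), (46.0, 146), (46.5, 86), (47.0, 112), (47.5, 136), (48.0, 156), (48.5, 168), (49.0, 182), (49.5, 195), (50.0, 207), (50.5, 217), (51.0, 225), (51.5, 229), (52.0, 229), (52.5, 229), (53.0, 229), (53.5, 229), (54.0, 230), (54.5, 229), (55.0, 228), (55.5, 228)]
back [(-12.0, 126), (-11.5, 126), (-11.0, 126), (-10.5, 126), (-10.0, 125), (-9.5, 129), (-9.0, 156), (-8.5, 216), (-8.0, 229), (-7.5, 236), (-7.0, 239), (-6.5, 239), (-6.0, 239), (-5.5, 239), (-5.0, 239), (-4.5, 239)]
```

```bash
python3 -c "
from workcell import manip
print(manip.sign_off())"
```

```text
the job is handed in; nothing more can be done
None
```

The gauge is standing bottomed in the bore of the clock foot. I read its depth as about 39.0 mm and set the lathe's depth stop to the same gap by touch (a camera check gave 38.7 mm). The job is handed in; the result of the judging isn't known.

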